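# Find the rocking corner of the reed jig plate and pack it

### The arm

A 6-joint arm with a two-finger parallel gripper is mounted at the origin on the work surface. World frame = base frame: x ahead of the robot, y to its left, z up, the work surface at z = 0. Lengths are in m, angles in rad, forces in N, time in s.
With the tool pointing down it reaches from about 0.375 to 0.975 m from the base axis. Payload 3.8 kg.
Tool frame: the origin (TCP) lies at the very end of the fingers, on their centre line; the grasp point (between the pads) lies 19 mm behind it; z points along the fingers, y is the direction in which the jaws open and shut (so a half turn about z gives the same grasp; the last joint's range is limited). The gripper opens to 85 mm and grips with 20 to 120 N. Pads are 22 mm wide; open, the fingers measure 114 mm over their backs; the gripper's body (76 mm by 85 mm) begins 54 mm behind the grasp point. The pads swing forward as they close: fully open they stand 13 mm farther back than shut.
Start: joints at [-1.251, 0.264, 1.604, -0, 1.274, -0.037], TCP at [0.236, -0.632, 0.231] pointing down, gripper open.
Joint ranges: [-2.63, 2.63], [-0.94, 2.18], [0.31, 2.57], [-1.31, 4.45], [0, 2.66], [-2.55, 2.55]. Speed limits (rad/s): [2.57, 2.57, 3.14, 3.14, 3.14, 3.14].

### API

Orientations are given as a rotation vector (axis times angle).
In Python, from workcell import bot, read_camera, finish_job gives the robot as it stands. The module is installed in compiled form; this text tells all that it offers.
- The arm moves only by the tool servo_tool, never from a script. Its argument "targets" is text: rows parted by semicolons, each of 7 numbers parted by spaces: the turn, a rotation vector about the tool's x, y, z in rad, then the shift along the tool's x, y, z in mm, then the finger opening in mm, from 0 to 85.4. In form: wx wy wz x y z gripper; .... A call has 1 to 8 rows; each row shifts and turns the pose as measured when the row begins, along the tool's axes as they then stand; what a row does not reach is not made up. A row lasts 1/12 s, in which the tool goes at most 41.7 mm and 7.16 degrees, less where a joint would pass 70% of its speed; a pose out of reach is approached as far as the arm can. A call is refused whole if a number of a shift passes 41.7 or a number of a turn 0.125, either way. A call with a gripper value outside its range is refused whole. The fingers move at their own pace and stop on an object; "newtons" is the grip in N (left out, the last holds). Time passes only in rows, so rows that do not move let the fingers close. It gives the time, the measured TCP pose, the force and the opening at its end, in the units of the state.
- bot.read_state(): the state, without advancing time (a new reading comes with each control period).
- read_camera(name): name is "scene" or "top"; returns a dict with "image" (384x512x3 uint8, red, green, blue), "mtx" (3x3 intrinsics, pixels), "eye" and "orientation" of the camera in the world. Camera axes: x right, y up, looking along -z (the intrinsics and any distortion apply to the point x, -y, -z); pixel columns grow to the right and rows downward; lengths in m; the calibration is good to about 2 mm. A picture is of the moment at which its call begins. There is no depth.
- finish_job(): hands the job in, once; it reports no verdict.
The state is a dict: "time": time; "q": joint angles; "joint_vel": joint speeds; "joint_torque": joint torques, N m; "tool_pos": TCP position; "tcp_rot": TCP orientation; "wrist_force": force on the tool from outside, world axes, zero at the start; "torque": the same for the moment, N m; "width": opening from 0.0 (shut) to 1.0 (fully open).
Only numpy, scipy, OpenCV 4.12 (cv2) and the standard library are available. Lean on these libraries where they do the work, as an engineer would, in place of code of your own. Each camera call takes 0.05 s, during which the arm holds its last target.

### The job

The reed jig plate on its board rocks at one of its four corners. Press down on the plate's corners with the fingertips to find the one that sinks, then press the raised copper shim tongue beside that corner (on the side away from the robot) down until it lies fully flat, and take the hand away. Leave the other three shims raised, do not shift or lift the plate, and leave the bottle, spare block and screwdriver alone.

Things in the scene. Friction and masses are not known exactly. Their poses are not given: they have to be found in the camera images.
- board: Blue-painted base board, 270 x 236 x 12 mm, fixed to the bench; its origin is on the bench surface under the middle of the four feet (the board's own middle is 12 mm further along +x). Its x axis points to the plate's far side, y to the left, z up. It carries the four feet, the four shims and four 8 mm steel locating pins that keep the plate from sliding.
- plate: Loose H-shaped aluminium jig plate, about 0.8 kg, 10 mm thick, lying level on four feet, its top 44 mm above the bench. Middle part 170 mm (x) x 90 mm (y); at each of the four corners an ear 32 mm wide (x) sticks out sideways to 98 mm from the middle line. A wooden reed block (140 x 36 mm, top 62 mm above the bench) is clamped along its middle. Origin at the centre of its underside; axes as the board's.
- corner_near_left (a point): Place to press the plate's near left corner (near = towards the board's -x, left = its +y): on the top face of that ear, straight above the middle of its foot. It is the middle of the ear's 32 mm width and 18 mm from the ear's outer end.
- shim_near_left (a point): Where to press the near left corner's shim: fixed to the board, 46 mm beyond that corner's foot along the board's +x, on the tongue's top as it lies when flat (29.5 mm above the bench). Copper tongue 35 x 24 mm, hinged beside the ear 24 mm on the -x side of this point, pointing to +x. Raised 27 to 35 degrees at first: free end up to 49 mm high, face 12 to 19 mm above this point.
- corner_near_right (a point): Place to press the plate's near right corner (near = towards the board's -x, left = its +y): on the top face of that ear, straight above the middle of its foot. It is the middle of the ear's 32 mm width and 18 mm from the ear's outer end.
- shim_near_right (a point): Where to press the near right corner's shim: fixed to the board, 46 mm beyond that corner's foot along the board's +x, on the tongue's top as it lies when flat (29.5 mm above the bench). Copper tongue 35 x 24 mm, hinged beside the ear 24 mm on the -x side of this point, pointing to +x. Raised 27 to 35 degrees at first: free end up to 49 mm high, face 12 to 19 mm above this point.
- corner_far_left (a point): Place to press the plate's far left corner (near = towards the board's -x, left = its +y): on the top face of that ear, straight above the middle of its foot. It is the middle of the ear's 32 mm width and 18 mm from the ear's outer end.
- shim_far_left (a point): Where to press the far left corner's shim: fixed to the board, 46 mm beyond that corner's foot along the board's +x, on the tongue's top as it lies when flat (29.5 mm above the bench). Copper tongue 35 x 24 mm, hinged beside the ear 24 mm on the -x side of this point, pointing to +x. Raised 27 to 35 degrees at first: free end up to 49 mm high, face 12 to 19 mm above this point.
- corner_far_right (a point): Place to press the plate's far right corner (near = towards the board's -x, left = its +y): on the top face of that ear, straight above the middle of its foot. It is the middle of the ear's 32 mm width and 18 mm from the ear's outer end.
- shim_far_right (a point): Where to press the far right corner's shim: fixed to the board, 46 mm beyond that corner's foot along the board's +x, on the tongue's top as it lies when flat (29.5 mm above the bench). Copper tongue 35 x 24 mm, hinged beside the ear 24 mm on the -x side of this point, pointing to +x. Raised 27 to 35 degrees at first: free end up to 49 mm high, face 12 to 19 mm above this point.
- loose_foot (a joint): How far the foot under the corner that rocks is sunk, m: 0 up, 0.004 fully down. A spring holds it up; a press of about 2 to 6 N on that corner sinks it 4 mm to a hard stop, and it rises again when released. The other three feet are rigid. All four look alike, and this number does not say which corner it is: that differs from start to start.
- loose_shim (a joint): Angle by which the shim of the corner that rocks has been pressed down, rad: 0 to 0.12 raised (start), 0.6 flat. Flat, its inner end packs the gap under the ear and the corner no longer rocks. Pressed straight down at its point a tongue takes about 6 to 8 N to move, meets a hard stop when flat, and stays where it is left. Does not tell the place.
- firm_1_shim (a joint): The same angle for the shim of one of the three firm corners, which must stay raised (in no particular order of place; 0 to 0.12 at the start, 0.6 flat).
- firm_2_shim (a joint): The same angle for the shim of one of the three firm corners, which must stay raised (in no particular order of place; 0 to 0.12 at the start, 0.6 flat).
- firm_3_shim (a joint): The same angle for the shim of one of the three firm corners, which must stay raised (in no particular order of place; 0 to 0.12 at the start, 0.6 flat).
- bottle_mid (a point): White plastic bottle, 40 mm in diameter, 85 mm tall, standing beside the board; this point is half-way up its axis. Bystander.
- spare_mid (a point): Spare wooden reed block with metal reeds, 100 x 26 x 22 mm, lying beside the board; its centre. Bystander.
- screwdriver: Screwdriver, 150 mm long, lying on the bench beside the board; origin at its middle on the bench. Bystander.
Not all that is in view belongs to the job. Several things have the shape of the plate; the one meant has the colours described above.

How it is judged:
By the outcome, as a careful person would: the job done as asked, in the order asked, and still so for the second after the job is handed in, with the robot touching nothing.
It also fails if it takes over 48 s, if anything falls off the work surface, if the arm or the gripper's body presses on something with over 40 N, if the wrist force passes 120 N, or if a joint passes its speed limit or range.

## Working session

There is one attempt and no reset: what is moved stays moved. The work goes in short steps, Python scripts to look and compute and a tool call to move; the robot and the scene stay as the last step left them, time stands still between calls to the robot, and variables do not carry over. Pictures are saved under pics/ and viewed, and the job is handed in when it is done.

Besides the shell and the picture viewer there is one more tool, called as name(argument=value, ...) on one line, values as JSON. servo_tool: Moves the arm, as the interface text tells. Its arguments: {"type":"object","properties":{"targets":{"type":"string"},"newtons":{"type":"number"}},"required":["targets"]}

```bash
mkdir -p pics; python3 - <<'E'
from workcell import bot, read_camera
import cv2,pickle,numpy as np
print(bot.read_state())
for n in("scene","top"):
    d=read_camera(n); pickle.dump(d,open(n+".pkl","wb"))
    cv2.imwrite(f"pics/{n}0.png",cv2.resize(d["image"][:,:,::-1],(800,600),interpolation=cv2.INTER_CUBIC))
    print(n,{k:v for k,v in d.items() if k!="image"})
E
```

```text
{'time': 0.0, 'q': array([-1.25088884e+00,  2.64744568e-01,  1.60538242e+00,  2.98232647e-05,
        1.27369845e+00, -3.69113875e-02]), 'joint_vel': array([-0.00076956,  0.00213637, -0.00067167,  0.00169774, -0.00139631,
       -0.00016771]), 'joint_torque': array([ 2.82796361e-05, -5.15106583e+01, -3.67312324e+01, -4.79464179e-04,
        1.28887669e-02,  1.31966723e-05]), 'tool_pos': array([ 0.23554362, -0.63178606,  0.22996327]), 'tcp_rot': array([-3.08954987e+00, -5.57114577e-01,  4.49965259e-04]), 'wrist_force': array([ 0.11154148, -0.00331426, -0.06608777]), 'torque': array([ 0.056537  , -0.07259825,  0.0041136 ]), 'width': 0.9998622392665844}
scene {'mtx': array([[427.29093186,   0.        , 261.32256561],
       [  0.        , 427.29093186, 191.1604355 ],
       [  0.        ,   0.        ,   1.        ]]), 'eye': array([0.95630569, 0.6510605 , 0.78892234]), 'orientation': array([0.34272587, 1.00732147, 2.35104066])}
top {'mtx': array([[389.94163135,   0.        , 255.09723452],
       [  0.        , 389.94163135, 187.2315777 ],
       [  0.        ,   0.        ,   1.        ]]), 'eye': array([ 0.42339074, -0.00408866,  1.07160572]), 'orientation': array([ 0.06122602, -0.03161667, -1.59339583])}
```

View pics/scene0.png

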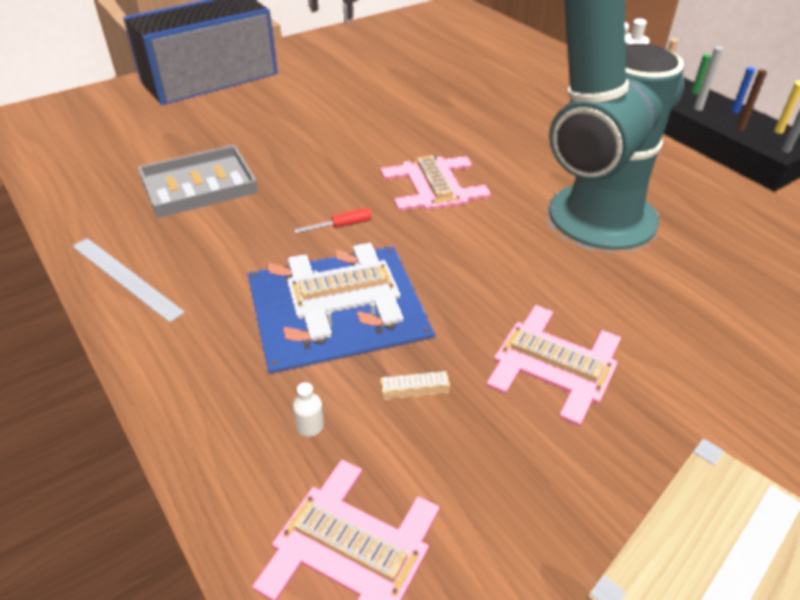

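View pics/top0.png

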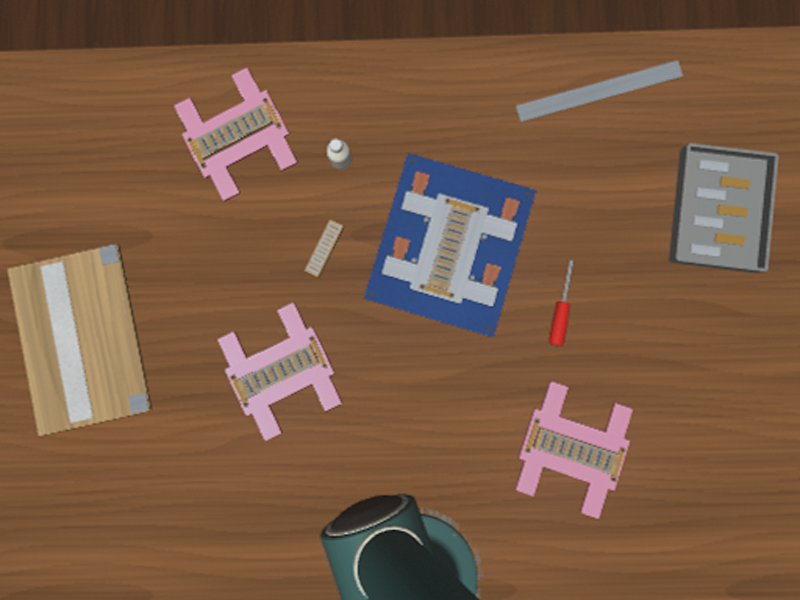

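The candidates are the aluminium plate on the blue board (top view, 450,245 of 800x600) and three pink H-shapes at (235,135), (280,370) and (575,450). Only the first is aluminium on a blue board. I'll measure it and check it in a crop.

```bash
cat > h.py <<'E'
import numpy as np,cv2,pickle
from scipy.spatial.transform import Rotation as R
def load(n): return pickle.load(open(n+".pkl","rb"))
def ray(d,uv,z):
    uv=np.atleast_2d(uv).astype(float); K=d["mtx"]
    c=np.c_[(uv[:,0]-K[0,2])/K[0,0],-(uv[:,1]-K[1,2])/K[1,1],-np.ones(len(uv))]
    w=c@R.from_rotvec(d["orientation"]).as_matrix().T
    return d["eye"]+w*((z-d["eye"][2])/w[:,2])[:,None]
def proj(d,P):
    c=(np.atleast_2d(P)-d["eye"])@R.from_rotvec(d["orientation"]).as_matrix()
    K=d["mtx"]; return np.c_[K[0,2]-K[0,0]*c[:,0]/c[:,2], K[1,2]+K[1,1]*c[:,1]/c[:,2]]
E
python3 - <<'E'
from h import *
for n in("top","scene"):
    d=load(n); im=d["image"]; hsv=cv2.cvtColor(im,cv2.COLOR_RGB2HSV)
    b=cv2.inRange(hsv,(100,120,60),(130,255,255))
    nn,l,s,c=cv2.connectedComponentsWithStats(b)
    if n=="scene": s[(c[:,1]<130)]=0
    i=1+np.argmax(s[1:,4]); m=(l==i).astype(np.uint8)
    cn=max(cv2.findContours(m,0,1)[0],key=cv2.contourArea)
    hull=cv2.convexHull(cn)[:,0]
    P=ray(d,hull,0.012)[:,:2]
    r=cv2.minAreaRect((P*1000).astype(np.float32)); print(n,"board mm",r)
    # plate+board interior: grey low saturation
    reg=np.zeros_like(m); cv2.fillConvexPoly(reg,hull.astype(np.int32),1)
    g=cv2.inRange(hsv,(0,0,120),(180,60,255))*reg
    g=cv2.morphologyEx(g,cv2.MORPH_OPEN,np.ones((3,3)))
    g2=max(cv2.findContours(g,0,1)[0],key=cv2.contourArea)
    Q=ray(d,cv2.convexHull(g2)[:,0],0.044)[:,:2]
    print("plate mm",cv2.minAreaRect((Q*1000).astype(np.float32)))
    cu=cv2.inRange(hsv,(3,90,120),(14,200,255))*reg
    _,_,ss,cc=cv2.connectedComponentsWithStats(cu)
    for a,q in zip(ss[1:],cc[1:]):
        if a[4]>20: print("cu",a[4],q,ray(d,q,0.038))
    # estimate frame
    if n=="top": B=r
E
```

```text
top board mm ((569.9806518554688, -75.60693359375), (232.4894256591797, 266.7417297363281), 71.97930145263672)
plate mm ((574.686767578125, -21.17182159423828), (89.12085723876953, 169.90176391601562), 72.01190185546875)
cu 96 [268.58333333 116.32291667] [[ 0.67422981 -0.02582664  0.038     ]]
cu 98 [325.90816327 133.19387755] [[ 0.62449165 -0.1775188   0.038     ]]
cu 95 [255.97894737 158.03157895] [[0.56253442 0.01053733 0.038     ]]
cu 95 [313.77894737 175.06315789] [[ 0.51322278 -0.14173757  0.038     ]]
scene board mm ((573.6578369140625, -72.42723083496094), (232.41917419433594, 263.10498046875), 72.03680419921875)
plate mm ((566.0950317382812, -56.46723937988281), (185.51922607421875, 172.0758819580078), 71.9402847290039)
cu 34 [222.91176471 165.26470588] [[ 0.51104205 -0.13386456  0.038     ]]
cu 44 [180.06818182 173.11363636] [[ 0.62241523 -0.17058634  0.038     ]]
cu 31 [221.48387097 184.35483871] [[ 0.55481211 -0.07015981  0.038     ]]
cu 26 [200.80769231 188.30769231] [[ 0.60645463 -0.08736674  0.038     ]]
cu 69 [236.44927536 204.07246377] [[0.56231622 0.01259091 0.038     ]]
cu 79 [189.29113924 213.78481013] [[ 0.67412988 -0.02424248  0.038     ]]
```

```bash
python3 - <<'E'
from h import *
a=np.deg2rad(-18.0); X=np.array([np.cos(a),np.sin(a)]);Y=np.array([-X[1],X[0]])
c=np.array([.5715,-.0742]); o=c-.012*X; print("origin",o)
cu=np.array([[.5625,.0115],[.6742,-.025],[.5122,-.1378],[.6235,-.174]])
print("cu local",np.c_[(cu-o)@X,(cu-o)@Y]*1000)
for n in("top","scene"):
    d=load(n); im=cv2.cvtColor(d["image"],cv2.COLOR_RGB2BGR)
    pc=proj(d,[*o,.044])[0].astype(int); h=64; x0,y0=pc[0]-h,pc[1]-h+5
    s=5 if n=="top" else 5
    crop=cv2.resize(im[y0:y0+110+18,x0:x0+128],None,fx=4.6,fy=4.6,interpolation=cv2.INTER_CUBIC)
    for sx in(-1,1):
      for sy in(-1,1):
        p=o+X*.0585*sx+Y*.08*sy
        for q,z,col in((p,.044,(0,0,255)),(p+.046*X,.0295,(0,255,0)),(o+X*.085*sx+Y*.045*sy,.044,(255,0,255))):
            u=(proj(d,[*q,z])[0]-[x0,y0]+.5)*4.6; cv2.circle(crop,tuple(u.astype(int)),3,col,-1)
        print(sx,sy,p,p+.046*X)
    cv2.imwrite(f"pics/crop_{n}.png",crop)
E
```

```text
origin [ 0.56008732 -0.0704918 ]
cu local [[-23.04226506  78.7243905 ]
 [ 94.4698681   78.52802592]
 [-24.74417057 -78.8119022 ]
 [ 92.29483489 -78.84655662]]
-1 -1 [ 0.47972916 -0.12849882] [ 0.52347776 -0.1427136 ]
-1 1 [0.52917188 0.02367022] [0.57292047 0.00945544]
1 -1 [ 0.59100277 -0.16465381] [ 0.63475137 -0.17886859]
1 1 [ 0.64044549 -0.01248477] [ 0.68419409 -0.02669955]
-1 -1 [ 0.47972916 -0.12849882] [ 0.52347776 -0.1427136 ]
-1 1 [0.52917188 0.02367022] [0.57292047 0.00945544]
1 -1 [ 0.59100277 -0.16465381] [ 0.63475137 -0.17886859]
1 1 [ 0.64044549 -0.01248477] [ 0.68419409 -0.02669955]
```

View pics/crop_top.png

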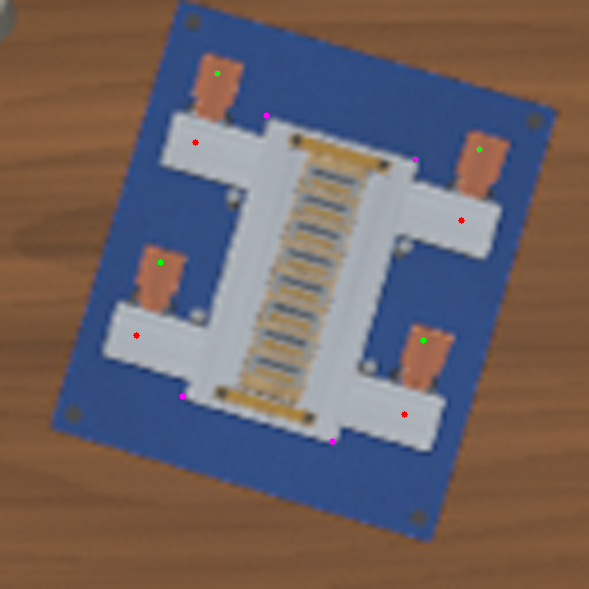

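View pics/crop_scene.png

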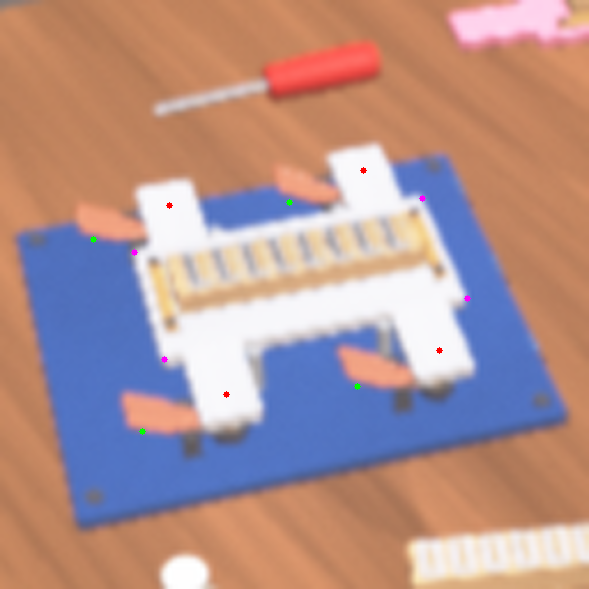

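The crops confirm it: the predicted corner points (red) land on the ears and the shim points (green) on the copper tongues, within about 2 mm. Next I turn the tool to the board's yaw, shut the fingers and descend a little.

servo_tool(targets="0 0 0.112 0 0 15 0; 0 0 0.112 0 0 15 0; 0 0 0.112 0 0 15 0; 0 0 0.112 0 0 15 0; 0 0 0.112 0 0 15 0; 0 0 0.112 0 0 15 0", newtons=30)

```text
time: 0.6
tool_pos: [0.236, -0.6332, 0.139]
tcp_rot: [3.093, -0.538, 0.002]
wrist_force: [1.0, -0.2, 0.1]
width: 0.144
```

```bash
cat > go.py <<'E'
from h import *; from workcell import bot; import sys
T={"cnr":(.47973,-.1285,.044),"snr":(.52348,-.14271,.0295),"cnl":(.52917,.02367,.044),"snl":(.57292,.00946,.0295),
"cfr":(.591,-.16465,.044),"sfr":(.63475,-.17887,.0295),"cfl":(.64045,-.01248,.044),"sfl":(.68419,-.0267,.0295)}
s=bot.read_state(); M=R.from_rotvec(s["tcp_rot"])
a=np.deg2rad(-18); G=np.array([[np.cos(a),np.sin(a),0],[np.sin(a),-np.cos(a),0],[0,0,-1]])
print("t",s["time"],"pos",s["tool_pos"].round(4),"F",s["wrist_force"].round(2),"w",round(s["width"],3))
print("turn",(M.inv()*R.from_matrix(G)).as_rotvec().round(4))
for k in sys.argv[1:]: print(k,"shift mm (tool)",((np.array(T[k])-s["tool_pos"])@M.as_matrix()*1000).round(1))
E
python3 go.py cnr cfr
```

```text
t 0.6 pos [ 0.236  -0.6332  0.139 ] F [ 0.98 -0.16  0.12] w 0.144
turn [ 0.0021 -0.0017 -0.03  ]
cnr shift mm (tool) [  58.9 -557.5   93.9]
cfr shift mm (tool) [ 175.9 -561.1   94.1]
```

servo_tool(targets="0 0 -0.03 4 -40 3 0; 0 0 0 4 -40 3 0; 0 0 0 4 -40 3 0; 0 0 0 4 -40 3 0; 0 0 0 4 -40 3 0; 0 0 0 4 -40 3 0; 0 0 0 4 -40 3 0; 0 0 0 4 -40 3 0")

```text
time: 1.27
tool_pos: [0.3644, -0.333, 0.1027]
tcp_rot: [-3.091, 0.517, 0.013]
wrist_force: [1.0, -0.3, -0.6]
width: -0.0
```

```bash
python3 go.py cnr
```

```text
t 1.2667 pos [ 0.3644 -0.333   0.1027] F [ 0.95 -0.29 -0.64] w -0.0
turn [-0.0059  0.0094 -0.0174]
cnr shift mm (tool) [  43.1 -230.5   59.7]
```

servo_tool(targets="0 0 -0.017 7 -38 1 0; 0 0 0 7 -38 2 0; 0 0 0 7 -38 2 0; 0 0 0 7 -38 2 0; 0 0 0 7 -38 2 0; 0 0 0 7 -38 2 0; 0 0 0 0 0 0 0")

```text
time: 1.85
tool_pos: [0.4775, -0.1112, 0.0902]
tcp_rot: [-3.093, 0.484, 0.016]
wrist_force: [-0.1, -0.2, 0.4]
width: -0.0
```

```bash
python3 go.py cnr
```

```text
t 1.85 pos [ 0.4775 -0.1112  0.0902] F [-0.1  -0.17  0.43] w -0.0
turn [-0.0095  0.012   0.0037]
cnr shift mm (tool) [ 8.  16.2 45.9]
```

servo_tool(targets="-0.009 0.012 0.004 8 16 15 0; 0 0 0 0 0 15 0; 0 0 0 0 0 0 0")

```text
time: 2.1
tool_pos: [0.4817, -0.1253, 0.0594]
tcp_rot: [3.105, -0.477, 0.002]
wrist_force: [-1.4, 0.7, -1.1]
width: -0.004
```

```bash
python3 go.py cnr
```

```text
t 2.1 pos [ 0.4817 -0.1253  0.0594] F [-1.45  0.71 -1.07] w -0.004
turn [-0.0002 -0.0015  0.0093]
cnr shift mm (tool) [-1.   3.6 15.4]
```

servo_tool(targets="0 0 0.009 -1 3.6 6 0; 0 0 0 0 0 5 0; 0 0 0 0 0 0 0; 0 0 0 0 0 0 0")

```text
time: 2.43
tool_pos: [0.4782, -0.1297, 0.0474]
tcp_rot: [-3.102, 0.495, 0.001]
wrist_force: [-0.1, -0.1, 0.4]
width: -0.001
```

```bash
python3 go.py cnr
```

```text
t 2.4333 pos [ 0.4782 -0.1297  0.0474] F [-0.05 -0.15  0.43] w -0.001
turn [ 0.0001  0.0007 -0.0022]
cnr shift mm (tool) [ 1.1 -1.7  3.4]
```

Now I press in small steps.

servo_tool(targets="0 0 0 1 -1.5 0 0; 0 0 0 0 0 1.5 0; 0 0 0 0 0 1.5 0; 0 0 0 0 0 1 0")

```text
time: 2.77
tool_pos: [0.4807, -0.1298, 0.0449]
tcp_rot: [3.102, -0.498, 0.004]
wrist_force: [-0.1, 0.4, -0.7]
width: 0.002
```

servo_tool(targets="0 0 0 0 0 1 0; 0 0 0 0 0 1 0")

```text
time: 2.93
tool_pos: [0.4811, -0.1299, 0.0439]
tcp_rot: [3.102, -0.497, 0.004]
wrist_force: [-5.6, 2.1, 16.0]
width: 0.0
```

servo_tool(targets="0 0 0 0 0 1 0; 0 0 0 0 0 1 0")

```text
time: 3.1
tool_pos: [0.481, -0.1299, 0.044]
tcp_rot: [3.102, -0.497, 0.002]
wrist_force: [-3.1, 1.3, 8.8]
width: -0.003
```

Near right is firm: it stayed at 44 mm under 9 to 16 N. Next is near left, lifting clear of the reed block first.

servo_tool(targets="0 0 0 0 0 -20 0; 0 0 0 0 0 -25 0; 0 0 0 0 -25 0 0; 0 0 0 0 -35 0 0; 0 0 0 0 -35 0 0; 0 0 0 0 -35 0 0; 0 0 0 0 -20 0 0; 0 0 0 0 0 0 0")

```text
time: 3.77
tool_pos: [0.5315, 0.0169, 0.0932]
tcp_rot: [-3.1, 0.506, -0.01]
wrist_force: [0.0, -0.4, -0.5]
width: -0.003
```

```bash
python3 go.py cnl
```

```text
t 3.7667 pos [0.5315 0.0169 0.0932] F [ 0.03 -0.38 -0.51] w -0.003
turn [-0.0016 -0.0062 -0.0094]
cnl shift mm (tool) [-4.7 -5.6 49.2]
```

servo_tool(targets="0 -0.006 -0.009 -4.5 -5.5 15 0; 0 0 0 0 0 15 0; 0 0 0 0 0 11 0; 0 0 0 0 0 0 0; 0 0 0 0 0 0 0")

```text
time: 4.18
tool_pos: [0.5274, 0.0237, 0.0477]
tcp_rot: [-3.103, 0.486, 0.003]
wrist_force: [0.1, -0.3, -0.1]
width: 0.001
```

```bash
python3 go.py cnl
```

```text
t 4.1833 pos [0.5274 0.0237 0.0477] F [ 0.05 -0.27 -0.11] w 0.001
turn [-0.0004  0.0018  0.0034]
cnl shift mm (tool) [ 1.7 -0.5  3.7]
```

servo_tool(targets="0 0 0 1.5 0 0 0; 0 0 0 0 0 1.5 0; 0 0 0 0 0 1.5 0; 0 0 0 0 0 1 0; 0 0 0 0 0 1 0")

```text
time: 4.6
tool_pos: [0.528, 0.0215, 0.0432]
tcp_rot: [-3.102, 0.492, 0.006]
wrist_force: [-3.4, 1.9, 5.4]
width: 0.003
```

servo_tool(targets="0 0 0 0 0 1 0; 0 0 0 0 0 1 0")

```text
time: 4.77
tool_pos: [0.5279, 0.0216, 0.0425]
tcp_rot: [-3.101, 0.492, 0.006]
wrist_force: [-3.1, 0.2, 5.8]
width: -0.001
```

servo_tool(targets="0 0 0 0 0 1 0; 0 0 0 0 0 1 0")

```text
time: 4.93
tool_pos: [0.528, 0.0217, 0.0418]
tcp_rot: [-3.101, 0.492, 0.006]
wrist_force: [-3.9, 1.0, 5.0]
width: 0.001
```

It is sinking here at about 5 N, so I press on to the stop.

servo_tool(targets="0 0 0 0 0 1.5 0; 0 0 0 0 0 1.5 0; 0 0 0 0 0 1.5 0; 0 0 0 0 0 1 0")

```text
time: 5.27
tool_pos: [0.5279, 0.0218, 0.0402]
tcp_rot: [-3.102, 0.491, 0.007]
wrist_force: [-3.6, 0.8, 8.6]
width: 0.001
```

servo_tool(targets="0 0 0 0 0 1 0; 0 0 0 0 0 1 0")

```text
time: 5.43
tool_pos: [0.5279, 0.0218, 0.0403]
tcp_rot: [-3.102, 0.491, 0.007]
wrist_force: [-3.6, 0.2, 7.5]
width: 0.0
```

Near left sank 4 mm, from 44 to 40 mm, to its stop, so this is the loose corner. I lift off and go over its shim.

servo_tool(targets="0 0 0 0 0 -5 0; 0 0 0 0 0 -15 0; 0 0 0 0 0 -10 0; 0 0 0 20 0 0 0; 0 0 0 20 0 0 0; 0 0 0 0 0 0 0; 0 0 0 0 0 0 0")

```text
time: 6.02
tool_pos: [0.5699, 0.0084, 0.0754]
tcp_rot: [-3.103, 0.489, -0.006]
wrist_force: [-0.1, 0.5, 0.3]
width: 0.003
```

```bash
python3 go.py snl cnl; python3 - <<'E'
from workcell import read_camera
import cv2
for n in("scene","top"):
    d=read_camera(n)["image"][:,:,::-1]
    c=d[120:250,140:300] if n=="scene" else d[90:220,220:380]
    cv2.imwrite(f"pics/{n}1.png",cv2.resize(c,None,fx=4,fy=4,interpolation=cv2.INTER_CUBIC))
E
```

```text
t 6.0167 pos [0.5699 0.0084 0.0754] F [-0.15  0.52  0.31] w 0.003
turn [-0.0009 -0.0038  0.0018]
snl shift mm (tool) [ 2.3 -1.9 45.9]
cnl shift mm (tool) [-43.6  -2.   31.2]
```

View pics/scene1.png

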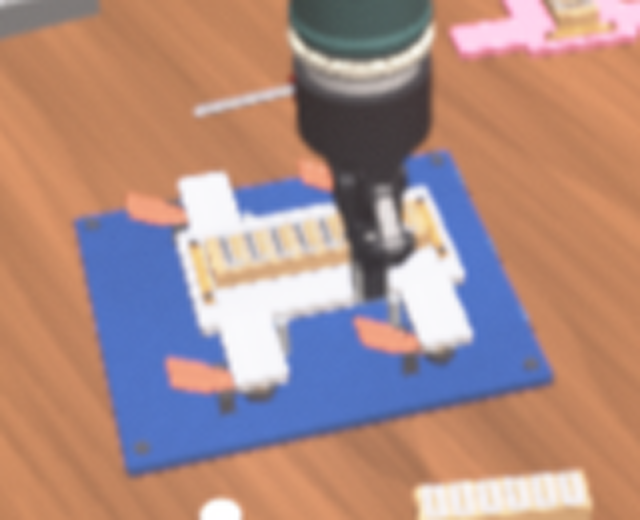

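The picture shows the closed fingertips at about (370,298), above the near-left tongue at (385,330), with all four tongues still raised. I descend onto the point.

servo_tool(targets="0 -0.004 0 2.3 -1.9 10 0; 0 0 0 0 0 8 0; 0 0 0 0 0 0 0; 0 0 0 0 0 0 0")

```text
time: 6.45
tool_pos: [0.569, 0.0106, 0.0541]
tcp_rot: [-3.103, 0.487, 0.007]
wrist_force: [0.1, 0.1, 0.0]
width: -0.001
```

```bash
python3 go.py snl
```

```text
t 6.45 pos [0.569  0.0106 0.0541] F [0.1  0.09 0.02] w -0.001
turn [-0.      0.0042  0.0027]
snl shift mm (tool) [ 4.1 -0.1 24.6]
```

servo_tool(targets="0 0.004 0.002 4 0 2 0; 0 0 0 0 0 2 0; 0 0 0 0 0 2 0; 0 0 0 0 0 2 0")

```text
time: 6.78
tool_pos: [0.5731, 0.0093, 0.0458]
tcp_rot: [3.103, -0.49, 0.001]
wrist_force: [-1.0, -1.2, 5.3]
width: -0.003
```

servo_tool(targets="0 0 0 0.5 0 2 0; 0 0 0 0.5 0 2 0; 0 0 0 0.5 0 2 0; 0 0 0 0.5 0 2 0")

```text
time: 7.12
tool_pos: [0.576, 0.0083, 0.0394]
tcp_rot: [3.102, -0.489, 0.003]
wrist_force: [-2.0, -0.1, 4.0]
width: -0.002
```

```bash
python3 go.py snl
```

```text
t 7.1167 pos [0.576  0.0083 0.0394] F [-1.98 -0.08  3.99] w -0.002
turn [ 0.0004 -0.0022  0.0012]
snl shift mm (tool) [-3.3 -0.2  9.9]
```

servo_tool(targets="0 0 0 -1 0 2 0; 0 0 0 -1 0 2 0; 0 0 0 -0.5 0 2 0; 0 0 0 0 0 2 0")

```text
time: 7.45
tool_pos: [0.5776, 0.0077, 0.0329]
tcp_rot: [3.102, -0.489, 0.016]
wrist_force: [-1.3, -0.8, 4.8]
width: -0.003
```

servo_tool(targets="0 0 0 0 0 2 0; 0 0 0 0 0 2 0; 0 0 0 0 0 1.5 0; 0 0 0 0 0 1.5 0")

```text
time: 7.78
tool_pos: [0.578, 0.0077, 0.0292]
tcp_rot: [3.102, -0.488, 0.014]
wrist_force: [-6.9, -1.0, 16.8]
width: 0.001
```

```bash
python3 go.py snl
```

```text
t 7.7833 pos [0.578  0.0077 0.0292] F [-6.91 -1.   16.82] w 0.001
turn [ 0.0002 -0.0094  0.0017]
snl shift mm (tool) [-5.4 -0.2 -0.3]
```

servo_tool(targets="0 0 0 0 0 2.5 0; 0 0 0 0 0 2.5 0; 0 0 0 0 0 2.5 0; 0 0 0 0 0 2.5 0")

```text
time: 8.12
tool_pos: [0.578, 0.0077, 0.0291]
tcp_rot: [3.101, -0.487, 0.009]
wrist_force: [-9.1, 0.1, 21.9]
width: -0.001
```

servo_tool(targets="0 0 0 0 0 -5 0; 0 0 0 0 0 -20 0; 0 0 0 0 0 -30 0; 0 0 0 0 30 -35 0; 0 0 0 -40 0 -10 0; 0 0 0 -40 0 0 0; 0 0 0 -40 0 0 0; 0 0 0 -40 0 0 0")

```text
time: 8.78
tool_pos: [0.419, 0.0295, 0.1271]
tcp_rot: [-3.102, 0.495, -0.012]
wrist_force: [-0.4, 1.5, 0.3]
width: 0.0
```

```bash
python3 - <<'E'
from workcell import read_camera,bot
import cv2
print(bot.read_state()["tool_pos"])
for n in("scene","top"):
    d=read_camera(n)["image"][:,:,::-1]
    c=d[120:250,140:300] if n=="scene" else d[80:220,220:380]
    cv2.imwrite(f"pics/{n}2.png",cv2.resize(c,None,fx=4,fy=4,interpolation=cv2.INTER_CUBIC))
E
```

```text
[0.41899434 0.02950005 0.12705593]
```

View pics/scene2.png

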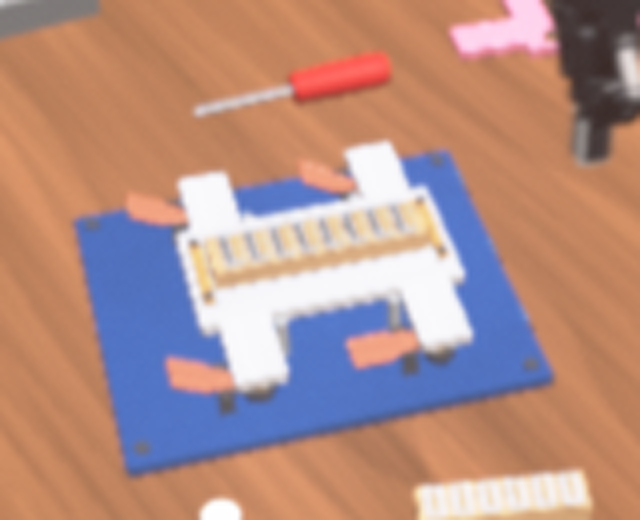

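View pics/top2.png

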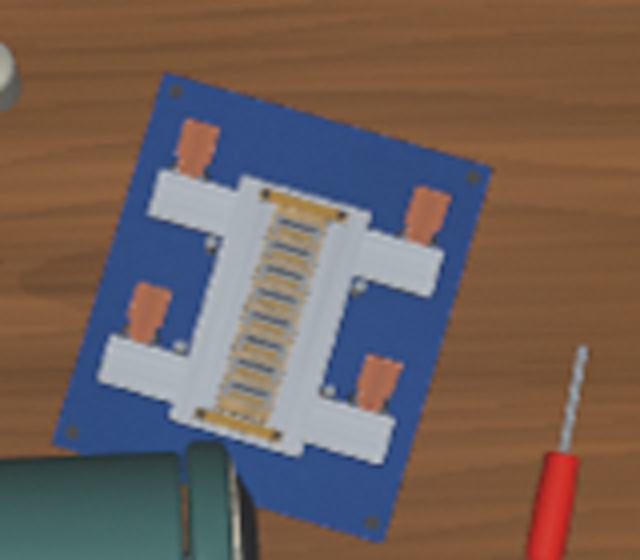

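The near-left tongue now lies flat at (380,348) in the scene crop, level with its hinge. The other three tongues are still raised, the plate hasn't moved and the hand is clear, so I hand in.

```bash
python3 -c "
from workcell import bot,finish_job
print(bot.read_state()['wrist_force']);print(finish_job())"
```

```text
[ 0.37089407 -0.26366407 -0.89608598]
the job is handed in; nothing more can be done
None
```

The near-left corner is the one that rocks. I pressed its copper shim down flat and took the hand away, and the job is handed in at about 9 s of the 48 s allowed.

- **Finding the corner:** Near right held at 44 mm under 9 to 16 N. Near left sank 4 mm, from 44 to 40 mm, at about 5 N and then met a hard stop. I did not press the two far corners, because only one corner rocks.
- **Pressing the shim:** The near-left tongue met its hard stop with the fingertip at 29.1 mm under 22 N; the nominal flat height is 29.5 mm. The fingertip had drifted about 5 mm towards the tongue's free end by then, but it was still on the tongue.
- **Last checks:** The final pictures show that tongue flat, the other three still raised, the plate in place and the screwdriver where it was. The bottle and spare block are only partly in those crops, and the parts that show look undisturbed. The wrist force was about zero with the hand clear. I did not press the near-left corner again afterwards to confirm it no longer rocks.

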